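# Fit the fresh filter to the respirator blower and hold it locked

### The arm

A 6-joint arm with a two-finger parallel gripper is mounted at the origin on the work surface. World frame = base frame: x ahead of the robot, y to its left, z up, the work surface at z = 0. Lengths are in mm, angles in rad, forces in N, time in s.
With the tool pointing down it reaches from about 275 to 1000 mm from the base axis. Payload 8.4 kg.
Tool frame: the origin (TCP) lies between the finger pads, 19 mm behind the fingertips; this is the grasp point; z points along the fingers, y is the line along which they close (so a half turn about z gives the same grasp; the last joint's range is limited). The gripper opens to 85 mm and grips with 20 to 120 N. Pads are 22 mm wide; open, the fingers measure 114 mm over their backs; the gripper's body (76 mm by 85 mm) begins 54 mm behind the grasp point. The pads swing forward as they close: fully open they stand 13 mm farther back than shut.
Start: joints at [-1.173, 0.353, 1.633, -0, 1.155, -0.002], TCP at [243.27, -575.715, 249.981] pointing down, gripper open.
Joint ranges: [-2.63, 2.63], [-0.92, 2.1], [0.06, 2.66], [-1.3, 4.44], [0, 2.69], [-3.02, 3.02]. Speed limits (rad/s): [2.22, 2.22, 2.79, 3.14, 3.14, 3.14].

### API

Orientations are given as [roll, pitch, yaw] about the fixed x, y, z axes, in that order (R = Rz(yaw) Ry(pitch) Rx(roll)).
In Python, from rig import r, eyes gives the robot as it stands. The module is installed in compiled form; this text tells all that it offers.
- The arm moves only by the shell command python3 -m inch 'ROWS' [FORCE]. ROWS is JSON, a list of rows, each a list of 7 numbers: the shift along the tool's x, y, z in m, then the turn, a rotation vector about the tool's x, y, z in degrees, then the closure, from -1 (fully open) to 1 (shut). In form: [[x, y, z, rx, ry, rz, gripper], ...]. A call has 1 to 8 rows; each row shifts and turns the commanded pose from where the row before left it, along the tool's axes as they then stand; what a row does not reach is not made up. A row lasts 1/10 s, in which the tool goes at most 50 mm and 8.59 degrees, less where a joint would pass 70% of its speed; a pose out of reach is approached as far as the arm can. A call with a gripper value outside its range is refused whole. The fingers move at their own pace and stop on an object; FORCE is the grip in N (left out, the last holds). Time passes only in rows, so rows that do not move let the fingers close. It gives the time, the measured TCP pose, the force, the opening and the grip force at its end, in the units of the state.
- r.sense(): the state, without advancing time (a new reading comes with each control period).
- eyes.grab_frame(name): name is "side" or "top"; returns a dict with "img" (420x560x3 uint8, blue, green, red), "fx", "fy", "cx", "cy" (pixels), "R" (3x3) and "t" (3): a world point X has camera coordinates R X + t. Camera axes: x right, y down, z forward; pixel columns grow to the right and rows downward; lengths in mm; the calibration is good to about 2 mm. A picture is of the moment at which its call begins. There is no depth.
- r.sign_off(): hands the job in; it is judged then, once.
The state is a dict: "clock": time; "qpos": joint angles; "qvel": joint speeds; "joint_efforts": joint torques, N m; "eef_pos": TCP position; "tcp_rot": TCP orientation; "contact_force": force on the tool from outside, world axes, zero at the start; "wrist_torque": the same for the moment, N m; "opening": opening from 0.0 (shut) to 1.0 (fully open); "grasp_force": force on a finger pad.
Only numpy, scipy, OpenCV 4.12 (cv2) and the standard library are available. Lean on these libraries where they do the work, as an engineer would, in place of code of your own. Each camera call takes 0.05 s, during which the arm holds its last target. There are 200 camera calls.

### The job

Take the fresh filter, the one with the blue grip, and set it in the upward-facing port of the respirator blower with its lugs in the slots (grip in line with the green marks); push it down against the spring and twist it clockwise, seen from above, a quarter turn to the stop (grip in line with the red marks). Finish while still gripping the filter and holding it there, since it springs back if let go. Leave the spent filter with the red grip, the gel bottle and the white case alone.

Things in the scene. Friction and masses are not known exactly. Their poses are not given: they have to be found in the camera images.
- filter: Fresh filter, loose, 160 g (varies), upright. Origin: centre of its neck's underside; z up. Black neck 40 mm dia, z 0-22; two lugs at its foot on the +x and -x sides, 10 wide (y), z 0-6, reaching 28 mm from the axis; white disc with blue band 84 dia, z 22-54; blue grip bar 60 long (x), 14 thick (y), z 54-84, for pinching across its thickness from above. Same after a half turn.
- filter_grip (a point): Point in the fresh filter's grip bar, on its axis, 76 mm above the neck's underside and 8 mm below the bar's top: a good TCP position for the pinch (fingertips 3 mm above the disc). x along the bar.
- spent: Spent filter, loose, same shape as the fresh one but grey with red band and red grip. Bystander.
- blower: Respirator blower on its back, fixed (place and yaw vary): grey housing 170 (x) x 140 (y) x 50 mm high; black 16-sided collar, 78 mm dia, in the middle of its top, rising to 72 mm. Origin: centre of underside. Green marks along +x and -x: direction of the slots. Red marks along +y and -y: where the grip bar points when locked. Hose stub 30 mm long on the +x end.
- port (a point): Centre of the collar's mouth, top of its lip, 72 mm above the desk; axes as the blower's. Lip 6 mm thick, opening 45 mm dia (2.5 mm clearance round the neck), with two slots along +x and -x, 16 mm wide (3 mm clearance either side of a lug), reaching 31 mm from the axis. Under the lip the lugs can turn in a space of 31 mm radius.
- plate (a point): Centre of the top of the spring plate inside the collar, on which the neck's underside rests: 6 mm below the mouth when up, 16 mm when fully down. To turn, the 6 mm high lugs must go wholly under the lip: neck's underside over 12 mm below the mouth. Once turned, the spring holds the lugs up against the lip (underside 12 mm below the mouth).
- plunger (a joint): Travel of the spring plate, m: 0 up, grows as it is pushed down, 0.010 fully down; at 0.006 the lugs are just under the lip. Spring force 5 N at 0, 8 N at 0.006, 10 N at 0.010.
- rotor (a joint): Turn of the spring plate, rad: 0 at rest, grows clockwise from above, stop at 1.35. Two posts on it are pushed round by the lugs, after about 0.1 rad of free play, so the filter turns about 1.45 from slots to stop. A return spring resists with 0.06 N m at 0, 0.33 N m at the stop; friction under the lip adds to it.
- gel: Hand-gel bottle, clear with blue cap, loose, 52 mm dia, 150 mm tall. Origin: centre of its underside. Bystander.
- case: White plastic thermometer case, loose, 134 (x) x 214 (y) x 73 mm high, tan label on top. Origin: centre of its underside. Bystander.
Not all that is in view belongs to the job. There is more than one size of the filter; the one meant has the size given above.

How it is judged (in metres and radians):
On the way, in this order (a step that is already met when the one before it is completed fails the run):
1. the fresh filter is lifted upright off the desk (height (world z) of filter above 0.03 m and contact force between the fingers and filter above 1 N), for 0.1 s.
2. the fresh filter is pushed down in the port against the spring, before it is twisted (value of joint plunger above 0.006 m and value of joint rotor below 0.5 rad and horizontal distance between filter and port below 0.005 m).
At the end, for the whole second after the job is handed in: For the last second: fingers grip the blue-grip filter (>2 N), still in the port: <5 mm off axis, <5 deg tilt, underside >10 mm below the mouth, plate pressed >4 mm, rotor >1.15 rad, grip <0.4 rad off the red marks; spent filter, gel bottle and case each moved <30 mm (value of joint rotor above 1.15 rad and value of joint plunger above 0.004 m and horizontal distance between filter and port below 0.005 m and z of filter in the frame of port below -0.01 m and angle between filter's own z axis and vertical below 0.09 rad and angle between the x axis of filter and the y axis of blower, either way round below 0.4 rad and linear speed of filter below 0.02 m/s and contact force between the fingers and filter above 2 N and distance of each of spent, gel, case from where it was at the start of the episode below 0.03 m); the arm keeps its last pose, push and grip.
It fails at once if the spent filter, the gel bottle or the case is pushed away or knocked over (distance of any of spent, gel, case from where it was at the start of the episode above 0.03 m or angle between any of spent, gel's own z axis and vertical above 0.5 rad).
It also fails if it takes over 45 s, if anything falls off the work surface, if the arm or the gripper's body presses on something with over 40 N, if the wrist force passes 120 N, or if a joint passes its speed limit or range.

## Working session

There is one attempt and no reset: what is moved stays moved. The work goes in short steps, Python scripts to look and compute and a shell command to move; the robot and the scene stay as the last step left them, time stands still between calls to the robot, and variables do not carry over. Pictures are saved under pics/ and viewed, at most 10 in all, crops included, and the job is handed in when it is done.

```bash
mkdir -p pics
cat > h.py <<'E'
import numpy as np, cv2, json
from rig import r, eyes
def snap(n,f):
    d=eyes.grab_frame(n); cv2.imwrite('pics/'+f+'.png',d['img'])
    np.savez('pics/'+f+'.npz',**d); return d
def ray(d,u,v,z):
    R=np.array(d['R']);t=np.array(d['t']).ravel()
    c=-R.T@t; k=R.T@np.array([(u-d['cx'])/d['fx'],(v-d['cy'])/d['fy'],1])
    return c+k*(z-c[2])/k[2]
def proj(d,X):
    p=np.array(d['R'])@np.array(X,float)+np.array(d['t']).ravel()
    return float(d['fx']*p[0]/p[2]+d['cx']),float(d['fy']*p[1]/p[2]+d['cy'])
E
python3 - <<'E'
from h import *
for n in('top','side'):
    d=snap(n,n+'1'); print(n,d['fx'],(-np.array(d['R']).T@np.array(d['t']).ravel()).round(), np.array(d['R']).round(2).tolist())
print(r.sense())
E
```

```text
top 481.71578730349995 [ 459.  112. 1143.] [[-0.01, -1.0, -0.0], [-1.0, 0.01, -0.09], [0.09, 0.0, -1.0]]
side 461.5108139558289 [208. 864. 795.] [[-0.91, -0.42, -0.02], [-0.26, 0.59, -0.77], [0.33, -0.69, -0.64]]
{'clock': 0.1, 'qpos': array([-1.17340605e+00,  3.53567356e-01,  1.63408148e+00,  4.74140974e-06,
        1.15524250e+00, -2.39800252e-03]), 'qvel': array([ 0.00085374, -0.0028713 , -0.0031243 , -0.00055904, -0.00067473,
        0.00053998]), 'joint_efforts': array([-6.28818943e-04, -6.06357837e+01, -3.42819822e+01, -1.23398886e-04,
        4.06810781e-03, -2.13547230e-05]), 'eef_pos': array([ 243.10063376, -575.31716427,  249.33466846]), 'tcp_rot': array([-3.14029399e+00, -7.44961842e-06,  3.99786362e-01]), 'contact_force': array([ 0.28007238,  0.25953458, -0.77212253]), 'wrist_torque': array([-0.02007026,  0.01018527, -0.00234284]), 'grasp_force': 0.0, 'opening': 1.0004266922979528}
```

View pics/top1.png

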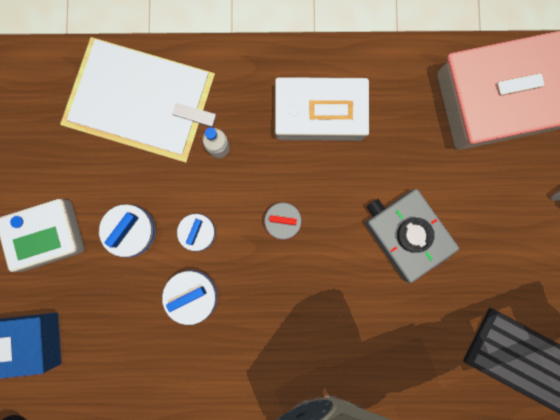

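View pics/side1.png

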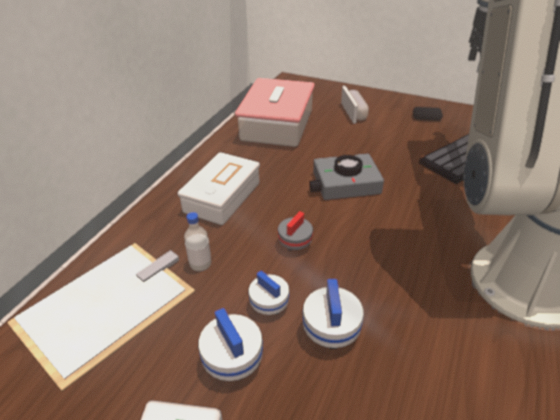

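The top view shows three blue-grip filters. The one at (195,232) is about 37 px across, roughly 84 mm, and matches the grey spent one at (283,221). The other two are about 55 px, so too big. The blower is at (414,235) with its hose at the upper left (376,207). I'll enlarge the filter and blower.

Run:
```python
from h import *
a=cv2.imread('pics/top1.png')
f=lambda x,y,w,h,k:cv2.resize(a[y:y+h,x:x+w],None,fx=k,fy=k,interpolation=cv2.INTER_CUBIC)
c1=f(170,207,50,50,7); c2=f(365,185,100,100,4)
o=np.zeros((400,760,3),np.uint8);o[:350,:350]=c1;o[:,360:]=c2
cv2.imwrite('pics/c1.png',o)
d=dict(np.load('pics/top1.npz'))
hsv=cv2.cvtColor(a,cv2.COLOR_BGR2HSV)
def comp(lo,hi,x0,y0,x1,y1):
    m=cv2.inRange(hsv,lo,hi); q=np.zeros_like(m); q[y0:y1,x0:x1]=m[y0:y1,x0:x1]
    n,l,s,c=cv2.connectedComponentsWithStats(q)
    for i in range(1,n):
        if s[i,4]>8:
            p=np.argwhere(l==i)[:,::-1].astype(np.float32)
            print(s[i].tolist(),c[i].round(2),cv2.minAreaRect(p))
print('blue');comp((105,150,60),(125,255,255),170,207,220,257)
print('green');comp((45,80,60),(90,255,255),365,185,465,285)
print('red');comp((0,150,120),(6,255,255),365,185,465,285)
```

```text
blue
[186, 219, 15, 25, 161] [193.4  231.61] ((193.41378784179688, 231.46551513671875), (6.313641548156738, 25.440261840820312), 21.801406860351562)
green
[396, 210, 7, 9, 27] [399.15 214.11] ((399.260009765625, 214.1800079345703), (9.399999618530273, 2.5999999046325684), 53.13010025024414)
[426, 252, 6, 9, 28] [428.61 255.96] ((428.6153564453125, 255.9230499267578), (9.429903030395508, 2.773500919342041), 56.3099365234375)
red
[432, 219, 5, 5, 12] [433.92 220.75] ((433.8460998535156, 220.76922607421875), (1.6641007661819458, 5.547001838684082), 56.3099365234375)
[391, 247, 6, 4, 11] [393.45 248.73] ((393.34613037109375, 248.76919555664062), (1.6641007661819458, 5.269651889801025), 56.3099365234375)
```

View pics/c1.png

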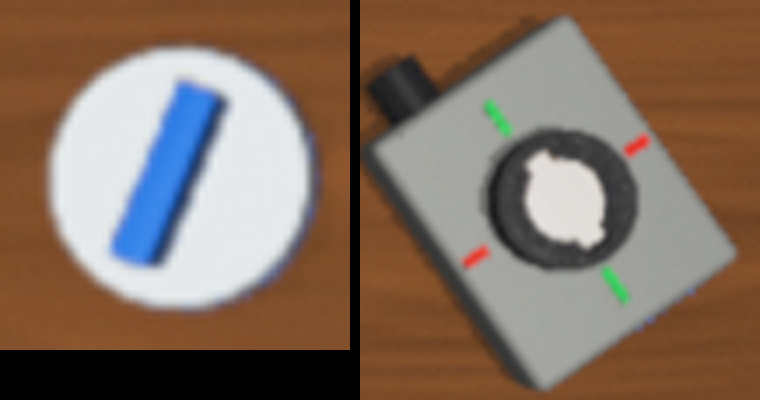

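The crop shows the filter's bar top centred near (193.5,231.5), pointing up and slightly right. The port opening is centred near (415.7,234.6). Its slots and green marks run from upper left to lower right, and the hose is on the upper-left end.

Run:
```python
from h import *
d=dict(np.load('pics/top1.npz'))
print('bar84',ray(d,193.5,231.5,84).round(1),'disc54',ray(d,195.3,231.9,54).round(1))
th=np.radians(90+21.8); v=np.array([np.cos(th),np.sin(th)])*12
e=ray(d,193.5+v[0],231.5+v[1],84)-ray(d,193.5-v[0],231.5-v[1],84); print('bar yaw',np.degrees(np.arctan2(e[1],e[0])),np.linalg.norm(e))
g=ray(d,399.15,214.11,50)-ray(d,428.61,255.96,50); q=ray(d,433.9,220.75,50)-ray(d,393.45,248.73,50)
for e in(g,q):print('yaw',np.degrees(np.arctan2(e[1],e[0])),np.linalg.norm(e))
print('mid g',ray(d,(399.15+428.61)/2,(214.11+255.96)/2,50),'mid r',ray(d,413.68,234.74,50),'mouth',ray(d,415.6,234.6,72))
# side: silhouettes; save crop of side
a=cv2.imread('pics/side1.png'); s=dict(np.load('pics/side1.npz'))
f=lambda x,y,w,h,k:cv2.resize(a[y:y+h,x:x+w],None,fx=k,fy=k,interpolation=cv2.INTER_CUBIC)
o=np.zeros((480,790,3),np.uint8);o[:360,:360]=f(240,265,60,60,6);o[:300,370:]=f(305,145,84,60,5)
P=ray(d,193.5,231.5,84);M=ray(d,415.6,234.6,72)
print('pred side bar',proj(s,P),'mouth',proj(s,M))
for Q,fx in((P,lambda p:((p[0]-240+.5)*6,(p[1]-265+.5)*6)),(M,lambda p:((p[0]-305+.5)*5+370,(p[1]-145+.5)*5))):
    cv2.circle(o,tuple(int(round(c)) for c in fx(proj(s,Q))),3,(0,255,255),-1)
cv2.imwrite('pics/c2.png',o)
```

```text
bar84 [503.6 297.5  84. ] disc54 [504.  298.7  54. ]
bar yaw 158.56612362060162 52.50371641562482
yaw 33.76696295045189 114.46030645855022
yaw -56.18433706058165 112.6652054199502
mid g [ 493.68268388 -196.15888982   50.        ] mid r [ 494.35331448 -195.72776869   50.        ] mouth [ 493.91816475 -193.79499313   72.        ]
pred side bar (268.5570097579939, 279.2226337099684) mouth (348.0857650043165, 162.49860956723813)
```

View pics/c2.png

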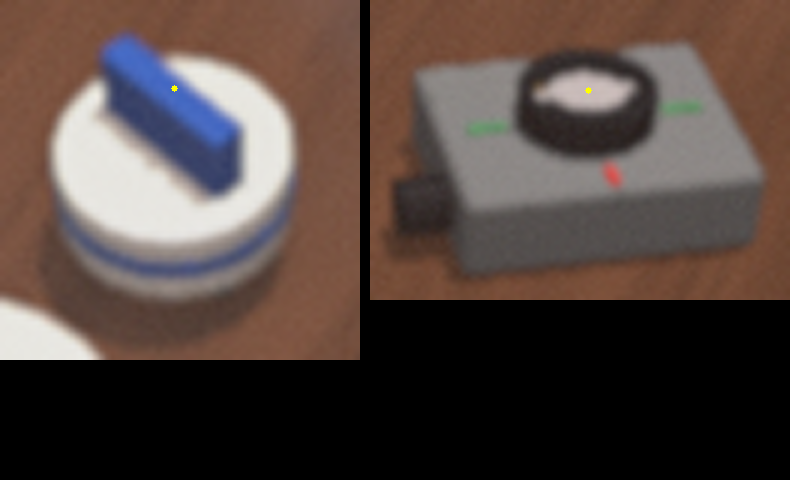

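The side view agrees: the projected bar and mouth centres land where they should. The filter is at (503.8,298), bar yaw 158.6°, and the port is at (494,-195), yaw 33.8°. I'll move above the filter first, then turn.

```bash
cat >> h.py <<'E'
from scipy.spatial.transform import Rotation as Ro
def togo(x,y,z,yaw):
    s=r.sense(); A=Ro.from_euler('xyz',s['tcp_rot']); T=Ro.from_euler('xyz',[np.pi,0,np.radians(yaw)])
    print('t',round(s['clock'],2),'pos',s['eef_pos'].round(1),'rpy',np.degrees(s['tcp_rot']).round(2),'F',s['contact_force'].round(1),'M',s['wrist_torque'].round(2),'grip',round(s['grasp_force'],1),'open',round(s['opening'],3))
    print('shift mm',A.inv().apply(np.array([x,y,z])-s['eef_pos']).round(1),'rot deg',np.degrees((A.inv()*T).as_rotvec()).round(2), 'q',s['qpos'].round(2))
E
M='[.0241,-.0293,0,0,0,0,-1]'
python3 -m inch '[[0.0241,-0.0293,0,0,0,0,-1],[0.0241,-0.0293,0,0,0,0,-1],[0.0241,-0.0293,0,0,0,0,-1],[0.0241,-0.0293,0,0,0,0,-1],[0.0241,-0.0293,0,0,0,0,-1],[0.0241,-0.0293,0,0,0,0,-1],[0.0241,-0.0293,0,0,0,0,-1],[0.0241,-0.0293,0,0,0,0,-1]]'
python3 -m inch '[[0.0241,-0.0293,0,0,0,0,-1],[0.0241,-0.0293,0,0,0,0,-1],[0.0241,-0.0293,0,0,0,0,-1],[0.0241,-0.0293,0,0,0,0,-1],[0.0241,-0.0293,0,0,0,0,-1],[0.0241,-0.0293,0,0,0,0,-1],[0.0241,-0.0293,0,0,0,0,-1],[0.0241,-0.0293,0,0,0,0,-1]]'
python3 -m inch '[[0.0241,-0.0293,0,0,0,0,-1],[0.0241,-0.0293,0,0,0,0,-1],[0.0241,-0.0293,0,0,0,0,-1],[0.0241,-0.0293,0,0,0,0,-1],[0.0241,-0.0293,0,0,0,0,-1],[0.0241,-0.0293,0,0,0,0,-1],[0.0241,-0.0293,0,0,0,0,-1],[0.0241,-0.0293,0,0,0,0,-1]]'
python3 -m inch '[[0,0,0,0,0,-8.5,-1],[0,0,0,0,0,-8.5,-1],[0,0,0,0,0,-8.5,-1],[0,0,0,0,0,-8.5,-1],[0,0,0,0,0,-8.5,-1],[0,0,0,0,0,-8.5,-1],[0,0,0,0,0,-8.5,-1],[0,0,0,0,0,-8.5,-1]]'
python3 -m inch '[[0,0,0,0,0,-8.5,-1],[0,0,0,0,0,-8.5,-1],[0,0,0,0,0,-8.5,-1],[0,0,0,0,0,-8.5,-1],[0,0,0,0,0,-8.5,-1],[0,0,0,0,0,-8.5,-1],[0,0,0,0,0,-8.5,-1],[0,0,0,0,0,0,-1]]'
python3 -c "from h import *;togo(503.8,298,130,158.6)"
```

```text
clock: 0.9
eef_pos: [329.6, -283.2, 249.8]
tcp_rot: [-3.141, 0.0, 0.399]
contact_force: [1.1, 0.6, 0.5]
opening: 0.999
grasp_force: 0.0
clock: 1.7
eef_pos: [416.0, 7.8, 249.9]
tcp_rot: [3.142, 0.0, 0.4]
contact_force: [0.4, -0.7, 0.7]
opening: 1.002
grasp_force: 0.0
clock: 2.5
eef_pos: [502.4, 298.7, 249.6]
tcp_rot: [3.141, 0.001, 0.4]
contact_force: [1.9, -0.5, -0.5]
opening: 0.999
grasp_force: 0.0
clock: 3.3
eef_pos: [502.1, 297.0, 249.6]
tcp_rot: [-3.141, 0.0, 1.593]
contact_force: [0.0, -0.9, 0.1]
opening: 1.003
grasp_force: 0.0
clock: 4.1
eef_pos: [502.2, 297.0, 249.7]
tcp_rot: [-3.141, -0.0, 2.627]
contact_force: [-1.0, -0.4, -0.1]
opening: 0.995
grasp_force: 0.0
t 4.1 pos [502.2 297.  249.7] rpy [-1.7997e+02 -2.0000e-02  1.5054e+02] F [-1.  -0.4 -0.1] M [-0.02 -0.    0.02] grip 0.0 open 0.995
shift mm [ -1.    1.7 119.7] rot deg [-0.03 -0.02 -8.06] q [ 0.53  0.29  1.72 -0.    1.13 -0.52]
```

```bash
python3 -m inch '[[-0.001,0.0017,0,0,0,-8,-1],[0,0,0.03,0,0,0,-1],[0,0,0.03,0,0,0,-1],[0,0,0.03,0,0,0,-1],[0,0,0.03,0,0,0,-1],[0,0,0.024,0,0,0,-1],[0,0,0.02,0,0,0,-1],[0,0,0.0097,0,0,0,-1]]'
python3 -m inch '[[0,0,0,0,0,0,0],[0,0,0,0,0,0,0.4],[0,0,0,0,0,0,1],[0,0,0,0,0,0,1],[0,0,0,0,0,0,1],[0,0,0,0,0,0,1],[0,0,0,0,0,0,1],[0,0,0,0,0,0,1]]' 100
python3 -c "from h import *;togo(503.8,298,76,158.6);snap('side','side2')"
```

```text
clock: 4.9
eef_pos: [503.0, 297.5, 74.3]
tcp_rot: [-3.139, -0.002, 2.761]
contact_force: [-0.2, 0.2, -0.1]
opening: 0.998
grasp_force: 0.0
clock: 5.7
eef_pos: [504.7, 298.6, 77.3]
tcp_rot: [3.14, 0.001, 2.765]
contact_force: [-0.7, 0.5, 6.5]
opening: 0.14
grasp_force: 98.3
t 5.7 pos [504.7 298.6  77.3] rpy [1.7992e+02 6.0000e-02 1.5840e+02] F [-0.7  0.5  6.5] M [-0.06  0.11 -0.01] grip 98.3 open 0.14
shift mm [ 0.6 -0.9  1.3] rot deg [ 0.08  0.06 -0.2 ] q [ 0.53  0.51  1.84  0.    0.79 -0.66]
```

View pics/side2.png

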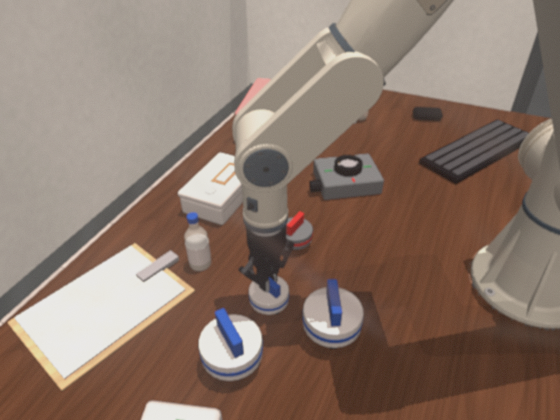

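The fresh filter at (268,294) is held by its bar, and the opening is about 12–14 mm. Next: lift, then turn to the slot direction.

```bash
python3 -m inch '[[0,0,-0.01,0,0,0,1],[0,0,-0.02,0,0,0,1],[0,0,-0.03,0,0,0,1],[0,0,-0.03,0,0,0,1],[0,0,-0.03,0,0,0,1],[0,0,-0.03,0,0,0,1],[0,0,0,0,0,0,1]]'
python3 -m inch '[[0,0,0,0,0,-7.9,1],[0,0,0,0,0,-7.9,1],[0,0,0,0,0,-7.9,1],[0,0,0,0,0,-7.9,1],[0,0,0,0,0,-7.9,1],[0,0,0,0,0,-7.9,1],[0,0,0,0,0,-7.9,1],[0,0,0,0,0,0,1]]'
python3 -c "from h import *;togo(494,-195,200,213.8)"
```

```text
clock: 6.45
eef_pos: [505.9, 299.2, 231.1]
tcp_rot: [3.136, 0.004, 2.765]
contact_force: [0.7, 0.1, -1.3]
opening: 0.143
grasp_force: 97.8
clock: 7.25
eef_pos: [503.5, 297.8, 225.6]
tcp_rot: [3.142, -0.001, -2.551]
contact_force: [0.3, -0.7, -1.5]
opening: 0.145
grasp_force: 97.7
t 7.25 pos [503.5 297.8 225.6] rpy [ 1.8000e+02 -8.0000e-02 -1.4618e+02] F [ 0.3 -0.7 -1.5] M [-0.03  0.05 -0.01] grip 97.7 open 0.145
shift mm [ 282.1 -404.1   26. ] rot deg [ 0.   -0.08  0.02] q [ 0.53  0.32  1.74 -0.    1.08 -1.63]
```

```bash
python3 -m inch '[[0.0176,-0.0253,0,0,0,0,1],[0.0176,-0.0253,0,0,0,0,1],[0.0176,-0.0253,0,0,0,0,1],[0.0176,-0.0253,0,0,0,0,1],[0.0176,-0.0253,0,0,0,0,1],[0.0176,-0.0253,0,0,0,0,1],[0.0176,-0.0253,0,0,0,0,1],[0.0176,-0.0253,0,0,0,0,1]]'
python3 -m inch '[[0.0176,-0.0253,0,0,0,0,1],[0.0176,-0.0253,0,0,0,0,1],[0.0176,-0.0253,0,0,0,0,1],[0.0176,-0.0253,0,0,0,0,1],[0.0176,-0.0253,0,0,0,0,1],[0.0176,-0.0253,0,0,0,0,1],[0.0176,-0.0253,0,0,0,0,1],[0.0176,-0.0253,0,0,0,0,1]]'
python3 -m inch '[[0,0,0.02,0,0,0,1],[0,0,0.02,0,0,0,1],[0,0,0.02,0,0,0,1],[0,0,0,0,0,0,1],[0,0,0,0,0,0,1]]'
python3 - <<'E'
from h import *
togo(494,-195,144,213.8)
d=snap('top','top3');s=snap('side','side3')
f=lambda a,x,y,w,h,k:cv2.resize(a[y:y+h,x:x+w],None,fx=k,fy=k,interpolation=cv2.INTER_CUBIC)
o=np.zeros((500,800,3),np.uint8);o[:400,:395]=f(d['img'],365,185,100,100,4)[:,:395];o[:,400:]=f(s['img'],308,105,80,100,5)
cv2.imwrite('pics/c3.png',o)
E
```

```text
clock: 8.05
eef_pos: [498.7, 50.4, 226.0]
tcp_rot: [3.141, -0.0, -2.558]
contact_force: [0.2, -0.1, -1.1]
opening: 0.143
grasp_force: 97.8
clock: 8.85
eef_pos: [493.9, -196.0, 226.0]
tcp_rot: [3.141, -0.0, -2.558]
contact_force: [0.9, -0.0, -1.5]
opening: 0.144
grasp_force: 97.8
clock: 9.35
eef_pos: [494.2, -194.8, 166.2]
tcp_rot: [3.141, -0.001, -2.556]
contact_force: [-0.1, 0.1, -1.4]
opening: 0.144
grasp_force: 97.9
t 9.35 pos [ 494.2 -194.8  166.2] rpy [ 1.7995e+02 -4.0000e-02 -1.4643e+02] F [-0.1  0.1 -1.4] M [-0.02 -0.    0.03] grip 97.9 open 0.144
shift mm [ 0.3 -0.1 22.2] rot deg [ 0.05 -0.04 -0.23] q [-0.38  0.31  1.91  0.    0.92 -2.53]
```

View pics/c3.png

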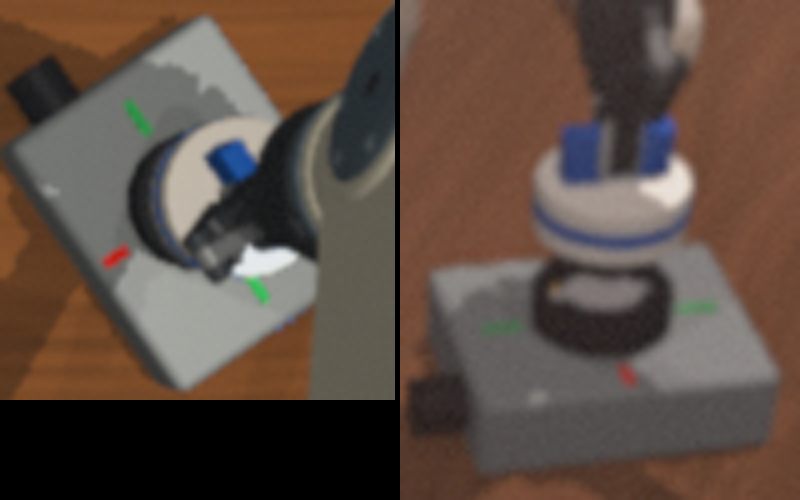

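The filter hangs above the collar and looks upright, with its bar along the green marks. Lowering in small steps while watching the force.

```bash
python3 -m inch '[[0.0003,0,0.01,0,0,-0.2,1],[0,0,0.006,0,0,0,1],[0,0,0.003,0,0,0,1],[0,0,0,0,0,0,1]]'
python3 -m inch '[[0,0,0.002,0,0,0,1],[0,0,0.002,0,0,0,1],[0,0,0,0,0,0,1]]'
python3 -c "from h import *;togo(494,-195,134,213.8)"
```

```text
clock: 9.85
eef_pos: [493.8, -194.9, 146.7]
tcp_rot: [3.141, -0.001, -2.55]
contact_force: [-0.5, 0.8, -2.0]
opening: 0.142
grasp_force: 98.0
clock: 10.15
eef_pos: [494.3, -195.1, 143.3]
tcp_rot: [-3.141, 0.0, -2.55]
contact_force: [0.1, 0.7, -1.7]
opening: 0.145
grasp_force: 98.1
t 10.15 pos [ 494.3 -195.1  143.3] rpy [-1.7999e+02  1.0000e-02 -1.4610e+02] F [ 0.1  0.7 -1.7] M [0.04 0.02 0.  ] grip 98.1 open 0.145
shift mm [0.2 0.3 9.3] rot deg [-0.01  0.01  0.1 ] q [-0.38  0.34  1.93  0.    0.87 -2.54]
```

It is below the lip with no contact force, so the lugs are in the slots. Pushing against the spring.

```bash
python3 -m inch '[[0,0,0.003,0,0,0,1],[0,0,0.002,0,0,0,1],[0,0,0,0,0,0,1]]'
python3 -m inch '[[0,0,0.002,0,0,0,1],[0,0,0.002,0,0,0,1],[0,0,0,0,0,0,1],[0,0,0,0,0,0,1]]'
python3 -c "from h import *;togo(494,-195,134,213.8)"
```

```text
clock: 10.45
eef_pos: [494.4, -195.1, 138.4]
tcp_rot: [-3.141, 0.0, -2.55]
contact_force: [-0.3, -0.3, 5.0]
opening: 0.142
grasp_force: 99.0
clock: 10.85
eef_pos: [494.5, -195.1, 134.7]
tcp_rot: [-3.141, 0.0, -2.55]
contact_force: [-1.9, 0.6, 7.3]
opening: 0.143
grasp_force: 99.3
t 10.85 pos [ 494.5 -195.1  134.7] rpy [-1.7997e+02  2.0000e-02 -1.4609e+02] F [-1.9  0.6  7.3] M [ 0.13  0.27 -0.02] grip 99.3 open 0.143
shift mm [0.3 0.4 0.7] rot deg [-0.03  0.02  0.11] q [-0.38  0.35  1.93  0.    0.86 -2.54]
```

The force is about 9 N net, so the plunger is near 8 mm. Twisting clockwise, which is +rz in the tool frame.

```bash
python3 -m inch '[[0,0,0.0007,0,0,5,1],[0,0,0,0,0,5,1],[0,0,0,0,0,5,1],[0,0,0,0,0,5,1],[0,0,0,0,0,5,1],[0,0,0,0,0,5,1],[0,0,0,0,0,5,1],[0,0,0,0,0,5,1]]' 110
python3 -c "from h import *;togo(494,-195,134,130.8)"
```

```text
clock: 11.65
eef_pos: [497.6, -196.4, 134.0]
tcp_rot: [-3.139, 0.007, 3.034]
contact_force: [11.5, -5.8, -9.5]
opening: 0.139
grasp_force: 117.3
t 11.65 pos [ 497.6 -196.4  134. ] rpy [-179.85    0.41  173.82] F [11.5 -5.8 -9.5] M [-1.21 -1.79  0.83] grip 117.3 open 0.139
shift mm [ 3.7  1.  -0.1] rot deg [1.000e-02 4.500e-01 4.302e+01] q [-0.38  0.36  1.93 -0.    0.85 -1.84]
```

```bash
python3 -m inch '[[0,0,0,0,0,0,1],[0,0,0,0,0,0,1]]'
python3 - <<'E'
from h import *
togo(494,-195,134,130.8)
s=snap('side','side4');d=snap('top','top4')
f=lambda a,x,y,w,h,k:cv2.resize(a[y:y+h,x:x+w],None,fx=k,fy=k,interpolation=cv2.INTER_CUBIC)
o=np.zeros((500,800,3),np.uint8);o[:400,:395]=f(d['img'],365,185,100,100,4)[:,:395];o[:,400:]=f(s['img'],308,105,80,100,5)
cv2.imwrite('pics/c4.png',o)
E
```

```text
clock: 11.85
eef_pos: [497.5, -196.6, 134.0]
tcp_rot: [-3.139, 0.007, 3.035]
contact_force: [11.9, -5.9, -8.9]
opening: 0.143
grasp_force: 117.0
t 11.85 pos [ 497.5 -196.6  134. ] rpy [-179.86    0.41  173.89] F [11.9 -5.9 -8.9] M [-1.2  -1.56 -0.29] grip 117.0 open 0.143
shift mm [ 3.7  1.2 -0. ] rot deg [3.000e-02 4.400e-01 4.309e+01] q [-0.38  0.36  1.93 -0.    0.85 -1.84]
```

View pics/c4.png

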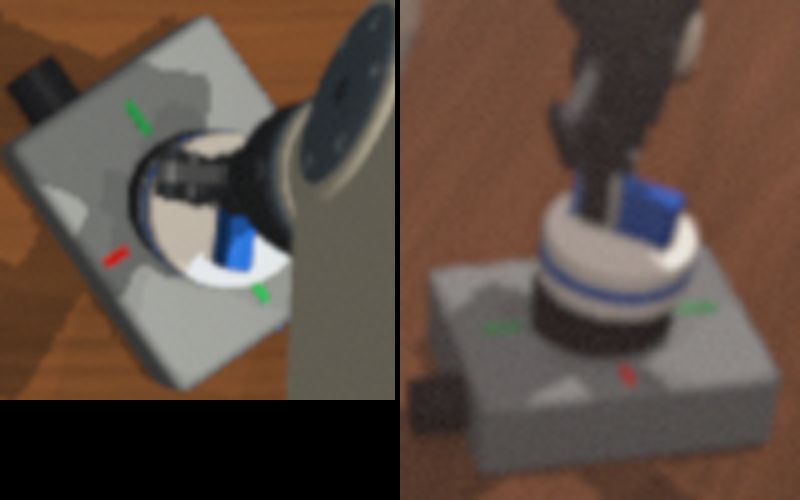

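The bar has turned to about 174°, but in the side view the filter looks tilted, with its right edge (700,240) low, and there are lateral forces. I'll measure the tilt with a silhouette fit.

```bash
cat > fit.py <<'E'
from h import *
from scipy.optimize import minimize
A=np.linspace(0,2*np.pi,60)
C=np.r_[[[42*np.cos(a),42*np.sin(a),z] for a in A for z in(22,54)]]
B=np.array([[x,y,z] for x in(-30,30) for y in(-7,7) for z in(54,84)],float)
K=6
def fit(f,p,yaw,x0,y0,w,h,dbg=None):
    d=dict(np.load('pics/'+f+'.npz')); im=d['img'][y0:y0+h,x0:x0+w]
    im=cv2.resize(im,None,fx=K,fy=K,interpolation=cv2.INTER_CUBIC)
    hsv=cv2.cvtColor(im,cv2.COLOR_BGR2HSV)
    blue=cv2.inRange(hsv,(105,90,40),(130,255,255)); white=cv2.inRange(hsv,(0,0,120),(180,75,255))
    m=blue|white; m=cv2.morphologyEx(m,cv2.MORPH_CLOSE,np.ones((9,9)))
    n,l,s,c=cv2.connectedComponentsWithStats(m); Pj=lambda X:np.array([[(u-x0+.5)*K,(v-y0+.5)*K] for u,v in (proj(d,q) for q in X)],np.int32)
    q=Pj([p+np.array([0,0,38])])[0]; m=(l==l[q[1]+10:q[1]+60,q[0]-60:q[0]+60].max()).astype(np.uint8) if 0 else m
    dark=cv2.inRange(hsv,(0,0,0),(180,255,75))
    top=q[1]-5   # compare only below here where gripper hides less
    def ren(v):
        R=Ro.from_euler('z',yaw,degrees=True).as_matrix(); R=Ro.from_rotvec(np.radians([v[3],v[4],0])).as_matrix()@R
        o=np.zeros(m.shape,np.uint8); P=p+np.array(v[:3])
        for G in(C,B): cv2.fillConvexPoly(o,cv2.convexHull(Pj(G@R.T+P)),255)
        return o
    def cost(v):
        o=ren(v); e=(o!=0)^(m!=0); e&=~((dark!=0)&(np.arange(m.shape[0])[:,None]<q[1]-10))
        roi=cv2.dilate(ren(np.zeros(5)),np.ones((61,61)))!=0
        return (e&roi).sum()+ 3*(v[0]**2+v[1]**2)
    best=minimize(cost,np.zeros(5),method='Nelder-Mead',options=dict(initial_simplex=np.r_[[np.zeros(5)],np.diag([3,3,3,5,5])],maxiter=400))
    if dbg:
        for v,c in((np.zeros(5),(0,255,255)),(best.x,(0,0,255))):
            k,_=cv2.findContours(ren(v),cv2.RETR_EXTERNAL,cv2.CHAIN_APPROX_NONE); cv2.drawContours(im,k,-1,c,1)
        cv2.imwrite('pics/'+dbg+'.png',np.hstack([im,cv2.cvtColor(m,cv2.COLOR_GRAY2BGR)])[:600,:800])
    print(f,'dx dy dz rx ry(world,deg)',best.x.round(2),'cost',best.fun,cost(np.zeros(5)))
E
python3 - <<'E'
from fit import *
fit('side3',np.array([494.2,-194.8,89.5]),33.8,310,105,65,80)
fit('side4',np.array([494.5,-195,57.5]),174,310,105,65,80,'c5')
E
```

```text
side3 dx dy dz rx ry(world,deg) [-0.94 -0.91 -0.18  4.58  2.17] cost 11012.143988797834 11737.0
side4 dx dy dz rx ry(world,deg) [-5.61  3.24  2.09  5.19 -4.86] cost 11588.91478847233 14684.0
```

View pics/c5.png

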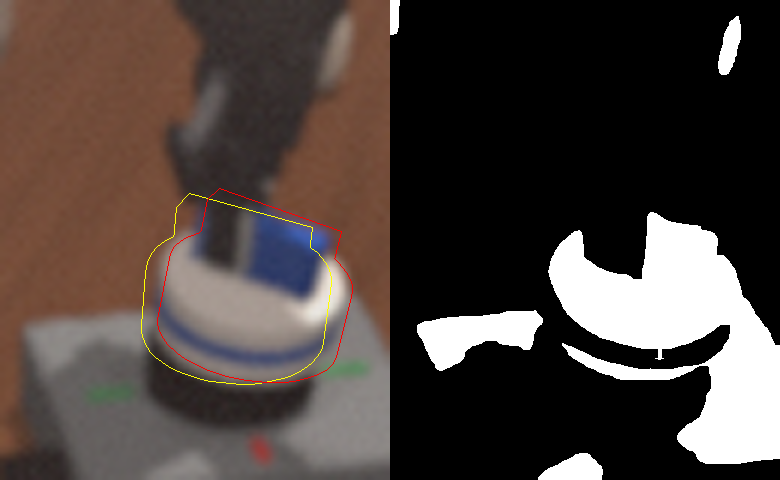

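The fit's mask is rough, but the overlay is clear. The filter leans several degrees toward −x, and the fingers sit off-centre on the bar (finger at crop x≈228, bar centre about 262), so it has slipped in the grip. I'll turn back to the slots, read the forces, and re-seat.

```bash
python3 -m inch '[[0,0,0,0,0,-5,1],[0,0,0,0,0,-5,1],[0,0,0,0,0,-5,1],[0,0,0,0,0,-5,1],[0,0,0,0,0,-5,1],[0,0,0,0,0,-5,1],[0,0,0,0,0,-5,1],[0,0,0,0,0,-5,1]]'
python3 -m inch '[[0,0,0,0,0,0,1]]'
python3 - <<'E'
from h import *
togo(494,-195,134,213.8)
d=snap('top','top5');s=snap('side','side5')
f=lambda a,x,y,w,h,k:cv2.resize(a[y:y+h,x:x+w],None,fx=k,fy=k,interpolation=cv2.INTER_CUBIC)
o=np.zeros((560,800,3),np.uint8);o[:395,:320]=f(d['img'],380,195,64,79,5);o[:,328:]=f(s['img'],310,115,59,70,8)
cv2.imwrite('pics/c6.png',o)
E
```

```text
clock: 12.75
eef_pos: [496.1, -193.9, 134.3]
tcp_rot: [-3.141, 0.004, -2.548]
contact_force: [6.0, 6.7, 8.3]
opening: 0.143
grasp_force: 119.2
clock: 12.85
eef_pos: [497.0, -194.7, 134.9]
tcp_rot: [-3.138, 0.005, -2.548]
contact_force: [11.3, 10.1, 8.3]
opening: 0.143
grasp_force: 140.0
t 12.85 pos [ 497.  -194.7  134.9] rpy [-179.82    0.28 -145.97] F [11.3 10.1  8.3] M [ 1.3  -2.73  0.47] grip 140.0 open 0.143
shift mm [2.7 1.4 0.9] rot deg [-0.18  0.28  0.23] q [-0.38  0.35  1.93  0.    0.85 -2.54]
```

View pics/c6.png

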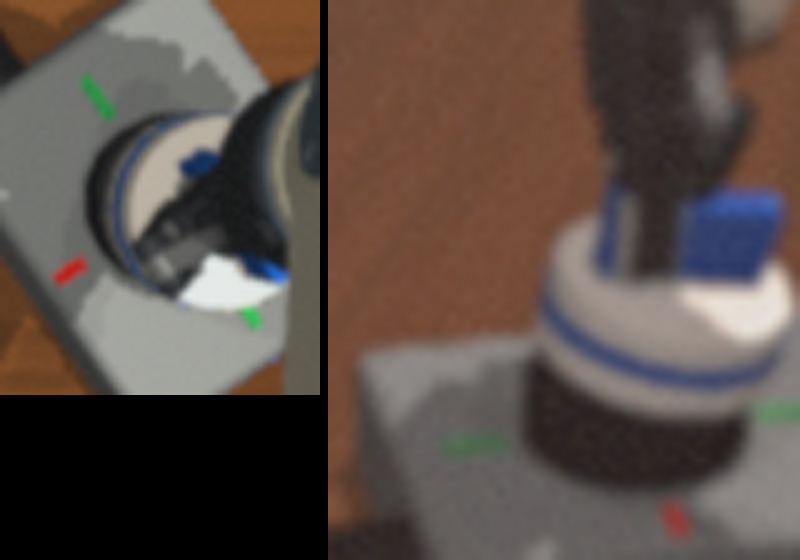

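The fingers are clearly off-centre along the bar, and the filter tilts toward the lower right. I'll raise it to the plate's rest height, release so it levels on the plate, back off and measure again.

```bash
python3 -m inch '[[0,0,-0.003,0,0,0,1],[0,0,-0.003,0,0,0,1],[0,0,-0.002,0,0,0,1],[0,0,0,0,0,0,1]]' 30
python3 -m inch '[[0,0,0,0,0,0,0.5],[0,0,0,0,0,0,0],[0,0,0,0,0,0,-1],[0,0,0,0,0,0,-1],[0,0,0,0,0,0,-1],[0,0,0,0,0,0,-1]]'
python3 -m inch '[[0,0,-0.02,0,0,0,-1],[0,0,-0.04,0,0,0,-1],[0,0,-0.04,0,0,0,-1],[0.02,-0.04,-0.02,0,0,0,-1],[0.02,-0.04,0,0,0,0,-1],[0.02,-0.04,0,0,0,0,-1],[0.02,-0.04,0,0,0,0,-1],[0,0,0,0,0,0,-1]]'
python3 - <<'E'
from h import *
togo(494,-195,144,213.8)
d=snap('top','top6');s=snap('side','side6')
f=lambda a,x,y,w,h,k:cv2.resize(a[y:y+h,x:x+w],None,fx=k,fy=k,interpolation=cv2.INTER_CUBIC)
o=np.zeros((480,800,3),np.uint8);o[:480,:396]=f(d['img'],382,195,66,80,6);o[:,404:]=f(s['img'],315,110,66,80,6)
cv2.imwrite('pics/c7.png',o)
E
```

```text
clock: 13.35
eef_pos: [495.8, -195.2, 142.7]
tcp_rot: [-3.139, 0.003, -2.55]
contact_force: [2.9, 1.6, 7.3]
opening: 0.144
grasp_force: 113.7
clock: 13.95
eef_pos: [494.0, -195.0, 141.4]
tcp_rot: [3.141, -0.0, -2.55]
contact_force: [-0.3, -0.4, 0.2]
opening: 1.001
grasp_force: 0.0
clock: 14.75
eef_pos: [517.2, -377.3, 261.3]
tcp_rot: [-3.139, -0.001, -2.553]
contact_force: [0.4, -0.0, -0.8]
opening: 0.997
grasp_force: 0.0
t 14.75 pos [ 517.2 -377.3  261.3] rpy [-1.7987e+02 -3.0000e-02 -1.4627e+02] F [ 0.4 -0.  -0.8] M [ 0.02 -0.03  0.02] grip 0.0 open 0.997
shift mm [-82.  164.8 116.9] rot deg [-0.13 -0.03 -0.07] q [-0.63  0.37  1.59 -0.    1.19 -2.79]
```

View pics/c7.png

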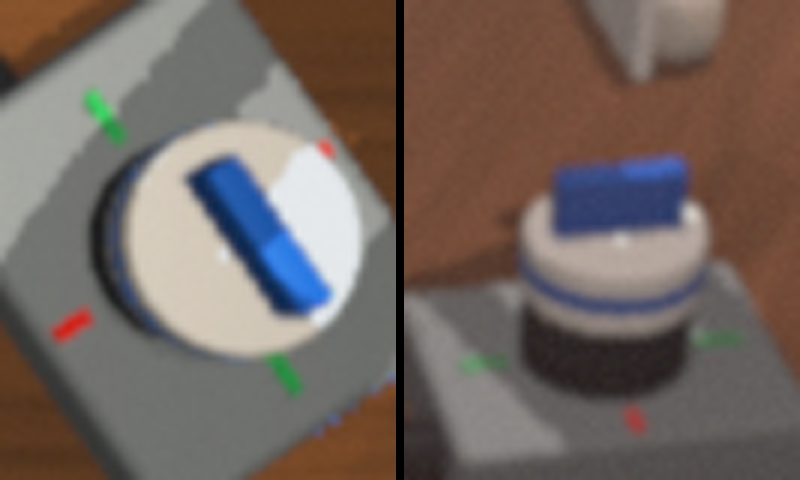

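The filter now stands by itself in the port, bar in line with the green marks and apparently level. In the left crop the disc centre is (244,239) and the bar-top centre about (259,236). In the right crop the bar runs from (555,168) to (688,158).

Run:
```python
from h import *
d=dict(np.load('pics/top6.npz'));s=dict(np.load('pics/side6.npz'))
for zoff in (66,):
  c=ray(d,382+244.5/6-.5+.08,195+239.5/6-.5+.08,zoff+54);b=ray(d,382+259.5/6-.42,195+235.5/6-.42,zoff+84)
  print('disc',c.round(1),'bar',b.round(1))
e=ray(d,382+305/6,195+303/6,150)-ray(d,382+213/6,195+168/6,150);print('bar yaw',np.degrees(np.arctan2(e[1],e[0])),np.linalg.norm(e))
# project a level model at candidates into both crops: bar top corners & disc extremes
for P in ((494,-195),(494,-197),(496,-195)):
  R=Ro.from_euler('z',33.8,degrees=True).as_matrix()
  for nm,dd,x0,y0,ox in(('top',d,382,195,0),('side',s,315,110,404)):
    g=lambda X:np.array([[(u-x0+.5)*6+ox,(v-y0+.5)*6] for u,v in(proj(dd,R@np.array(q)+[P[0],P[1],66]) for q in X)])
    bar=g([[a,b,84] for a in(-30,30) for b in(-7,7)]); A=np.linspace(0,6.283,90)
    q=g([[42*np.cos(t),42*np.sin(t),54] for t in A])
    print(P,nm,'bar',bar.round().astype(int).tolist(),'disc u',q[:,0].min().round(),q[:,0].max().round(),'v',q[:,1].min().round(),q[:,1].max().round())
```

```text
disc [ 492.5 -194.3  120. ] bar [ 492.8 -190.5  150. ]
bar yaw -147.21406609314738 55.28744526379848
(494, -195) top bar [[341, 293], [308, 316], [238, 149], [205, 172]] disc u 128.0 366.0 v 117.0 355.0
(494, -195) side bar [[681, 157], [690, 172], [551, 169], [559, 185]] disc u 522.0 708.0 v 180.0 279.0
(494, -197) top bar [[347, 293], [313, 316], [244, 149], [211, 172]] disc u 133.0 371.0 v 117.0 355.0
(494, -197) side bar [[682, 155], [691, 170], [553, 167], [561, 183]] disc u 524.0 710.0 v 178.0 277.0
(496, -195) top bar [[341, 288], [307, 311], [238, 143], [205, 166]] disc u 128.0 365.0 v 112.0 349.0
(496, -195) side bar [[677, 156], [686, 172], [547, 168], [555, 184]] disc u 518.0 704.0 v 179.0 278.0
```

A level model at about (493.5,-194.8) matches both views, so the port position is confirmed. The likely cause is the filter tilting in the grip (I pressed on the disc while closing), so a lug wasn't fully under the lip. This time I'll grip 2–3 mm higher and push the plate to its bottom before twisting.

```bash
python3 -m inch '[[-0.0205,0.041,0,0,0,0,-1],[-0.0205,0.041,0,0,0,0,-1],[-0.0205,0.041,0,0,0,0,-1],[-0.0205,0.041,0,0,0,0,-1],[0,0,0.03,0,0,0,-1],[0,0,0.03,0,0,0,-1],[0,0,0.015,0,0,0,-1],[0,0,0,0,0,0,-1]]'
python3 -m inch '[[0,0,0,0,0,0,-1]]'
python3 -c "from h import *;togo(493.5,-194.8,146,213.6)"
```

```text
clock: 15.65
eef_pos: [491.7, -188.6, 184.7]
tcp_rot: [3.138, -0.002, -2.548]
contact_force: [0.7, 0.1, 0.4]
opening: 1.001
grasp_force: 0.0
clock: 15.75
eef_pos: [493.5, -189.8, 187.0]
tcp_rot: [3.141, -0.0, -2.549]
contact_force: [0.5, 0.1, -0.1]
opening: 0.993
grasp_force: 0.0
t 15.75 pos [ 493.5 -189.8  187. ] rpy [ 179.98   -0.   -146.04] F [ 0.5  0.1 -0.1] M [0.02 0.04 0.05] grip 0.0 open 0.993
shift mm [ 2.8 -4.2 41. ] rot deg [ 0.02 -0.    0.36] q [-0.37  0.28  1.9   0.    0.97 -2.53]
```

```bash
python3 -m inch '[[0.0028,-0.0042,0,0,0,0.3,-1],[0,0,0.02,0,0,0,-1],[0,0,0.015,0,0,0,-1],[0,0,0.005,0,0,0,-1],[0,0,0,0,0,0,-1],[0,0,0,0,0,0,-1]]'
python3 -c "from h import *;togo(493.5,-194.8,146,213.6)"
python3 -m inch '[[0,0,0,0,0,0,0],[0,0,0,0,0,0,0.4],[0,0,0,0,0,0,0.6],[0,0,0,0,0,0,1],[0,0,0,0,0,0,1],[0,0,0,0,0,0,1]]' 30
python3 -c "from h import *;togo(493.5,-194.8,146,213.6)"
python3 -m inch '[[0,0,0,0,0,0,1],[0,0,0,0,0,0,1],[0,0,0,0,0,0,1]]' 110
python3 -c "from h import *;togo(493.5,-194.8,146,213.6)"
```

```text
clock: 16.35
eef_pos: [494.2, -196.0, 147.5]
tcp_rot: [-3.141, 0.001, -2.555]
contact_force: [0.7, -0.3, 0.7]
opening: 1.003
grasp_force: 0.0
t 16.35 pos [ 494.2 -196.   147.5] rpy [-1.7994e+02  4.0000e-02 -1.4641e+02] F [ 0.7 -0.3  0.7] M [-0.   -0.05  0.03] grip 0.0 open 1.003
shift mm [-0.1  1.4  1.5] rot deg [-0.06  0.04 -0.01] q [-0.38  0.33  1.92  0.    0.88 -2.54]
clock: 16.95
eef_pos: [493.7, -195.7, 146.6]
tcp_rot: [-3.142, 0.0, -2.555]
contact_force: [-0.7, 0.2, 0.8]
opening: 0.157
grasp_force: 36.2
t 16.95 pos [ 493.7 -195.7  146.6] rpy [-180.      0.   -146.39] F [-0.7  0.2  0.8] M [-0.01 -0.04  0.04] grip 36.2 open 0.157
shift mm [-0.3  0.8  0.6] rot deg [-0.    0.    0.01] q [-0.38  0.34  1.93  0.    0.88 -2.54]
clock: 17.25
eef_pos: [493.7, -195.6, 146.7]
tcp_rot: [-3.142, 0.0, -2.555]
contact_force: [-0.1, 1.0, 2.6]
opening: 0.133
grasp_force: 109.8
t 17.25 pos [ 493.7 -195.6  146.7] rpy [-1.8000e+02  1.0000e-02 -1.4639e+02] F [-0.1  1.   2.6] M [0.08 0.02 0.02] grip 109.8 open 0.133
shift mm [-0.3  0.8  0.7] rot deg [-0.    0.01  0.01] q [-0.38  0.34  1.93  0.    0.88 -2.54]
```

Clean, unloaded grip. Now pushing down to the plate's bottom.

```bash
python3 -m inch '[[0,0,0.003,0,0,0,1],[0,0,0.003,0,0,0,1],[0,0,0.003,0,0,0,1],[0,0,0,0,0,0,1]]'
python3 -m inch '[[0,0,0.002,0,0,0,1],[0,0,0.002,0,0,0,1],[0,0,0,0,0,0,1],[0,0,0,0,0,0,1]]'
python3 -c "from h import *;togo(493.5,-194.8,134,213.6)"
```

```text
clock: 17.65
eef_pos: [493.7, -195.7, 137.4]
tcp_rot: [-3.142, 0.0, -2.555]
contact_force: [-1.4, 1.5, 7.9]
opening: 0.135
grasp_force: 110.8
clock: 18.05
eef_pos: [494.3, -195.9, 136.4]
tcp_rot: [-3.14, 0.001, -2.555]
contact_force: [-9.9, 4.3, 38.2]
opening: 0.134
grasp_force: 115.4
t 18.05 pos [ 494.3 -195.9  136.4] rpy [-1.7992e+02  6.0000e-02 -1.4640e+02] F [-9.9  4.3 38.2] M [0.97 1.99 0.02] grip 115.4 open 0.134
shift mm [0.1 1.4 2.4] rot deg [-0.08  0.06  0.  ] q [-0.38  0.35  1.93  0.    0.86 -2.54]
```

It bottomed out where predicted. Easing off about 2 mm, then twisting 15° and checking.

```bash
python3 -m inch '[[0,0,-0.002,0,0,0,1],[0,0,0,0,0,0,1]]'
python3 -c "from h import *;togo(493.5,-194.8,136.5,130)"
python3 -m inch '[[0,0,0,0,0,4,1],[0,0,0,0,0,4,1],[0,0,0,0,0,4,1],[0,0,0,0,0,4,1],[0,0,0,0,0,0,1]]'
python3 -c "from h import *;togo(493.5,-194.8,136.5,130)"
```

```text
clock: 18.25
eef_pos: [493.9, -195.7, 136.6]
tcp_rot: [-3.141, 0.001, -2.555]
contact_force: [-3.3, 2.1, 18.1]
opening: 0.137
grasp_force: 112.3
t 18.25 pos [ 493.9 -195.7  136.6] rpy [-1.7996e+02  3.0000e-02 -1.4639e+02] F [-3.3  2.1 18.1] M [0.49 0.93 0.03] grip 112.3 open 0.137
shift mm [-0.2  1.   0.1] rot deg [-1.000e-02  5.000e-02  8.361e+01] q [-0.38  0.35  1.93  0.    0.86 -2.54]
clock: 18.75
eef_pos: [494.0, -195.7, 136.6]
tcp_rot: [-3.141, 0.001, -2.837]
contact_force: [-4.4, 2.7, 17.3]
opening: 0.137
grasp_force: 112.2
t 18.75 pos [ 494.  -195.7  136.6] rpy [-1.7998e+02  4.0000e-02 -1.6252e+02] F [-4.4  2.7 17.3] M [0.53 0.81 0.09] grip 112.2 open 0.137
shift mm [0.2 1.  0.1] rot deg [1.000e-02 5.000e-02 6.748e+01] q [-0.38  0.35  1.93  0.    0.86 -2.26]
```

Smooth, with Mz rising only slightly. Continuing.

```bash
python3 -m inch '[[0,0,0,0,0,4,1],[0,0,0,0,0,4,1],[0,0,0,0,0,4,1],[0,0,0,0,0,4,1],[0,0,0,0,0,4,1],[0,0,0,0,0,4,1],[0,0,0,0,0,0,1]]'
python3 -c "from h import *;togo(493.5,-194.8,136.5,130)"
python3 -m inch '[[0,0,0,0,0,4,1],[0,0,0,0,0,4,1],[0,0,0,0,0,4,1],[0,0,0,0,0,4,1],[0,0,0,0,0,4,1],[0,0,0,0,0,4,1],[0,0,0,0,0,4,1],[0,0,0,0,0,0,1]]'
python3 -c "from h import *;togo(493.5,-194.8,136.5,130)"
```

```text
clock: 19.45
eef_pos: [496.6, -196.5, 136.4]
tcp_rot: [-3.14, 0.006, 3.028]
contact_force: [9.5, 0.4, 1.2]
opening: 0.134
grasp_force: 123.5
t 19.45 pos [ 496.6 -196.5  136.4] rpy [-179.93    0.37  173.48] F [9.5 0.4 1.2] M [ 0.2  -0.66  0.44] grip 123.5 open 0.134
shift mm [ 3.3  1.4 -0.1] rot deg [ 0.07  0.38 43.48] q [-0.38  0.35  1.93  0.    0.85 -1.84]
clock: 20.25
eef_pos: [496.2, -197.9, 136.3]
tcp_rot: [-3.141, 0.007, 2.541]
contact_force: [5.3, -9.0, 0.6]
opening: 0.138
grasp_force: 123.1
t 20.25 pos [ 496.2 -197.9  136.3] rpy [-179.96    0.4   145.56] F [ 5.3 -9.   0.6] M [-1.78 -0.61  0.18] grip 123.1 open 0.138
shift mm [ 4.   1.  -0.2] rot deg [1.000e-02 4.000e-01 1.556e+01] q [-0.38  0.35  1.93 -0.    0.85 -1.35]
```

I've used all my pictures, so from here it's numbers only. The offset follows the tool's −x as it turns. That suggests one lug has lifted into the 4 mm of slack under the lip at full press, a tilt of about 4°. Easing up should level the lugs against the lip, so I'll lower the grip force a little, raise and watch.

```bash
python3 -m inch '[[0,0,0,0,0,0,1],[0,0,-0.001,0,0,0,1],[0,0,-0.001,0,0,0,1],[0,0,0,0,0,0,1]]' 50
python3 -c "from h import *;togo(493.7,-195.4,134,130)"
python3 -m inch '[[0,0,0,0,0,5,1],[0,0,0,0,0,5,1],[0,0,0,0,0,4,1],[0,0,0,0,0,0,1]]'
python3 -c "from h import *;togo(493.7,-195.4,134,130);snap('side','side7');snap('top','top7')"
```

```text
clock: 20.65
eef_pos: [495.9, -197.8, 136.5]
tcp_rot: [-3.141, 0.006, 2.542]
contact_force: [11.7, -10.7, -20.9]
opening: 0.136
grasp_force: 119.7
t 20.65 pos [ 495.9 -197.8  136.5] rpy [-179.96    0.36  145.67] F [ 11.7 -10.7 -20.9] M [-2.13 -1.78  0.24] grip 119.7 open 0.136
shift mm [3.2 0.7 2.5] rot deg [1.000e-02 3.600e-01 1.567e+01] q [-0.38  0.35  1.93 -0.    0.85 -1.35]
clock: 21.05
eef_pos: [495.5, -198.0, 136.5]
tcp_rot: [-3.141, 0.006, 2.296]
contact_force: [9.2, -14.8, -18.4]
opening: 0.136
grasp_force: 120.2
t 21.05 pos [ 495.5 -198.   136.5] rpy [-179.99    0.34  131.57] F [  9.2 -14.8 -18.4] M [-2.47 -1.35  0.02] grip 120.2 open 0.136
shift mm [3.2 0.4 2.5] rot deg [-0.01  0.34  1.57] q [-0.38  0.35  1.93 -0.    0.85 -1.1 ]
```

```bash
cat > fit2.py <<'E'
from h import *
from scipy.optimize import minimize
A=np.linspace(0,2*np.pi,72)
C=np.array([[42*np.cos(a),42*np.sin(a),z] for a in A for z in(22,54)])
B=np.array([[x,y,z] for x in(-30,30) for y in(-7,7) for z in(54,84)],float)
K=4
W={'top':(380,190,75,90),'side':(308,95,75,100)}
def prep(f):
    n=f.rstrip('0123456789');x0,y0,w,h=W[n];d=dict(np.load('pics/'+f+'.npz'))
    im=cv2.resize(d['img'][y0:y0+h,x0:x0+w],None,fx=K,fy=K,interpolation=cv2.INTER_CUBIC)
    b,g,r_=[im[...,i].astype(int) for i in range(3)]; V=im.max(2)
    blue=(b-r_>30); dark=(V<70)&~blue
    wood=(r_-b>35)
    return d,x0,y0,blue,dark,wood
def run(fs,p0,yaw):
    D=[prep(f) for f in fs]
    def cost(v):
        R=Ro.from_rotvec(np.radians([v[3],v[4],0]))*Ro.from_euler('z',yaw+v[5],degrees=True); e=0
        for d,x0,y0,blue,dark,wood in D:
            m=[]
            for G in(B,C):
                P=[proj(d,q) for q in R.apply(G)+p0+np.array(v[:3])]
                P=cv2.convexHull(np.array([[(u-x0+.5)*K*16,(w-y0+.5)*K*16] for u,w in P]).round().astype(np.int32))
                o=np.zeros(blue.shape,np.uint8);cv2.fillConvexPoly(o,P,1,shift=4);m.append(o>0)
            bar,disc=m; a=disc|bar
            e+=(bar&~blue&~dark).sum()+(wood&a).sum()
            # band excluded: penalise blue outside bar only above the band (not in disc)
            bl=blue&~bar; top=np.zeros_like(blue); 
            e+=(bl&~cv2.morphologyEx(disc.astype(np.uint8),cv2.MORPH_DILATE,np.ones((9,9))).astype(bool)).sum()+0.3*(bl&disc).sum()
        return e+2*(np.array(v[:3])**2).sum()
    best=None
    for s in(1,-1):
        b=minimize(cost,np.zeros(6),method='Nelder-Mead',options=dict(initial_simplex=np.r_[[np.zeros(6)],s*np.diag([3,3,3,5,5,5])],maxiter=500))
        if best is None or b.fun<best.fun: best=b
    v=best.x; ax=(Ro.from_rotvec(np.radians([v[3],v[4],0]))).apply([0,0,1])
    print(fs,'pos',(p0+v[:3]).round(1),'tilt axis xy deg',np.degrees(ax[:2]).round(1),'yaw',round(yaw+v[5],1),'cost',best.fun,'from',cost(np.zeros(6)))
E
python3 - <<'E'
from fit2 import *
b=np.array
run(['top6','side6'],b([493.7,-195.2,66.]),213.6)
run(['top3','side3'],b([494.2,-194.8,89.5]),213.6)
run(['top5','side5'],b([494.,-195,57.]),213.6)
run(['top4','side4'],b([494.,-195,57.]),174)
run(['top7','side7'],b([494.,-195,57.]),131.6)
E
```

```text
['top6', 'side6'] pos [ 493.4 -198.1   67.8] tilt axis xy deg [-0.4  2.8] yaw 216.1 cost 1929.2461955429953 from 2203.2
['top3', 'side3'] pos [ 496.  -201.1   89.6] tilt axis xy deg [-1.7  2.1] yaw 222.2 cost 2399.4463846355056 from 2855.6
['top5', 'side5'] pos [ 495.6 -198.    60.7] tilt axis xy deg [-9.8 -3.6] yaw 220.3 cost 2633.989405027056 from 5167.2
['top4', 'side4'] pos [ 492.3 -195.7   60.6] tilt axis xy deg [-4.6 -0.8] yaw 168.8 cost 2040.8789944276004 from 3733.4
['top7', 'side7'] pos [ 488.8 -194.1   58. ] tilt axis xy deg [1.5 1.5] yaw 129.5 cost 1904.3448676214173 from 2259.6
```

```bash
sed -i 's/^    best=None/    if SC: return cost\n    best=None/; s/^K=4/K=4\nSC=0/' fit2.py
python3 - <<'E'
import fit2; from fit2 import *; fit2.SC=1
for fs,p,yaw in((['side6'],[493.7,-195.2,66.],213.6),(['side5'],[494,-195,58.],213.6),(['side4'],[494,-195,58.],174),(['side7'],[494,-195,58.],131.6)):
    c=run(fs,np.array(p),yaw); t=np.radians(yaw); out=[]
    for th in range(-12,13,3):
        best=min((c([a*np.cos(t)-b*np.sin(t),a*np.sin(t)+b*np.cos(t),z,-th*np.sin(t),th*np.cos(t),0]),a,b,z) for a in(-3,0,3) for b in(-3,0,3) for z in(-2,0,2,4))
        out.append((th,int(best[0]),best[1:]))
    print(fs,[(o[0],o[1]) for o in out],min(out,key=lambda o:o[1]))
E
```

```text
['side6'] [(-12, 2370), (-9, 1819), (-6, 1369), (-3, 1176), (0, 1167), (3, 1244), (6, 1373), (9, 1843), (12, 2310)] (0, 1167, (0, 0, 0))
['side5'] [(-12, 4928), (-9, 4410), (-6, 3884), (-3, 3375), (0, 2848), (3, 2388), (6, 2030), (9, 1881), (12, 1827)] (12, 1827, (0, 3, 4))
['side4'] [(-12, 4145), (-9, 3632), (-6, 3063), (-3, 2469), (0, 1982), (3, 1792), (6, 1735), (9, 1765), (12, 1823)] (6, 1735, (0, 3, 2))
['side7'] [(-12, 1409), (-9, 1302), (-6, 1311), (-3, 1313), (0, 1381), (3, 1452), (6, 1565), (9, 1639), (12, 1777)] (-9, 1302, (3, 3, 0))
```

The silhouette can't resolve tilt at this yaw. I'll loosen the fingers by only a few mm, so the bar stays trapped and can't spring back. The plate spring can then level the lugs against the lip before I re-close.

```bash
python3 -m inch '[[0,0,0,0,0,0,0.62],[0,0,0,0,0,0,0.62],[0,0,0,0,0,0,0.62]]'
python3 -c "from h import *;togo(493.6,-195.4,139.5,130);snap('side','side8');snap('top','top8')"
```

```text
clock: 21.45
eef_pos: [494.6, -196.9, 136.4]
tcp_rot: [-3.141, 0.003, 2.299]
contact_force: [6.8, -7.4, -13.4]
opening: 0.19
grasp_force: 24.7
t 21.45 pos [ 494.6 -196.9  136.4] rpy [-179.98    0.18  131.71] F [  6.8  -7.4 -13.4] M [-1.32 -0.97  0.71] grip 24.7 open 0.19
shift mm [ 1.8  0.3 -3.1] rot deg [-0.02  0.18  1.71] q [-0.38  0.35  1.93 -0.    0.86 -1.11]
```

```bash
python3 -m inch '[[0,0,0,0,0,0,0.56],[0,0,0,0,0,0,0.56],[0,0,0,0,0,0,0.56]]'
python3 -c "from h import *;togo(493.6,-195.4,139.5,130)"
```

```text
clock: 21.85
eef_pos: [493.7, -195.7, 137.3]
tcp_rot: [-3.142, 0.0, 2.297]
contact_force: [2.3, -1.8, -3.2]
opening: 0.222
grasp_force: 3.4
t 21.85 pos [ 493.7 -195.7  137.3] rpy [-180.      0.    131.61] F [ 2.3 -1.8 -3.2] M [-0.27 -0.32  0.04] grip 3.4 open 0.222
shift mm [ 0.2  0.1 -2.2] rot deg [-0.    0.    1.61] q [-0.38  0.35  1.93 -0.    0.86 -1.11]
```

Nearly free now and back on axis. Raising slightly, turning 2° more, then re-closing.

```bash
python3 -m inch '[[0,0,-0.0015,0,0,2,0.56],[0,0,0,0,0,0,0.56]]' 40
python3 -c "from h import *;togo(493.6,-195.4,139.5,130)"
python3 -m inch '[[0,0,0,0,0,0,1],[0,0,0,0,0,0,1],[0,0,0,0,0,0,1],[0,0,0,0,0,0,1],[0,0,0,0,0,0,1]]' 60
python3 -c "from h import *;togo(493.6,-195.4,139.5,130);snap('side','side9');snap('top','top9')"
```

```text
clock: 22.05
eef_pos: [493.1, -195.6, 138.3]
tcp_rot: [-3.141, -0.001, 2.262]
contact_force: [4.0, -2.9, -11.4]
opening: 0.221
grasp_force: 12.3
t 22.05 pos [ 493.1 -195.6  138.3] rpy [-1.7995e+02 -3.0000e-02  1.2959e+02] F [  4.   -2.9 -11.4] M [-0.59 -0.48  0.28] grip 12.3 open 0.221
shift mm [-0.1  0.6 -1.2] rot deg [-0.05 -0.03 -0.41] q [-0.38  0.35  1.93 -0.    0.86 -1.07]
clock: 22.55
eef_pos: [492.8, -195.4, 138.6]
tcp_rot: [-3.141, -0.002, 2.262]
contact_force: [-0.3, -2.9, -14.4]
opening: 0.15
grasp_force: 58.2
t 22.55 pos [ 492.8 -195.4  138.6] rpy [-1.7995e+02 -9.0000e-02  1.2960e+02] F [ -0.3  -2.9 -14.4] M [-0.5   0.36 -0.23] grip 58.2 open 0.15
shift mm [-0.5  0.6 -0.9] rot deg [-0.05 -0.09 -0.4 ] q [-0.38  0.35  1.93 -0.    0.87 -1.07]
```

Run:
```python
import fit2; from fit2 import *
for k in '79': run(['top'+k,'side'+k],np.array([493.5,-195.3,60.]),130)
fit2.SC=1
for fs,p,yaw in((['side9'],[493.5,-195.3,60.],130),(['top9','side9'],[493.5,-195.3,60.],130),):
  c=run(fs,np.array(p),yaw); t=np.radians(yaw)
  for ax in(0,1):
    out=[]
    for th in range(-9,10,3):
        v=(-th*np.sin(t),th*np.cos(t)) if ax==0 else (th*np.cos(t),th*np.sin(t))
        best=min((c([a,b,z,*v,y]),a,b,z,y) for a in(-2,0,2) for b in(-2,0,2) for z in(-4,-2,0,2) for y in(-5,0,5,10))
        out.append((th,int(best[0]),best[1:]))
    print(fs,ax,[(o[0],o[1]) for o in out],min(out,key=lambda o:o[1]))
```

```text
['top7', 'side7'] pos [ 489.9 -194.    60.5] tilt axis xy deg [1.3 2.7] yaw 133.4 cost 1898.1529441186833 from 2352.4
['top9', 'side9'] pos [ 489.3 -194.5   59.9] tilt axis xy deg [2.2 1.7] yaw 130.9 cost 2072.2085492974265 from 2474.5
['side9'] 0 [(-9, 1314), (-6, 1272), (-3, 1233), (0, 1321), (3, 1400), (6, 1557), (9, 1680)] (-3, 1233, (-2, -2, -4, -5))
['side9'] 1 [(-9, 1705), (-6, 1536), (-3, 1430), (0, 1321), (3, 1384), (6, 1843), (9, 2490)] (0, 1321, (-2, 2, 0, -5))
['top9', 'side9'] 0 [(-9, 2934), (-6, 2673), (-3, 2447), (0, 2325), (3, 2360), (6, 2477), (9, 2624)] (0, 2325, (-2, 2, 0, 0))
['top9', 'side9'] 1 [(-9, 3729), (-6, 3041), (-3, 2615), (0, 2325), (3, 2312), (6, 2853), (9, 3713)] (3, 2312, (-2, -2, 0, 0))
```

The fit puts the filter at yaw about 131° (red marks at 124°), tilt near zero within about 3°, and underside about 12 mm below the mouth. One short dwell to confirm it's steady, then hand in.

```bash
python3 -m inch '[[0,0,0.0005,0,0,1,1],[0,0,0,0,0,0,1],[0,0,0,0,0,0,1],[0,0,0,0,0,0,1]]'
python3 - <<'E'
from h import *
togo(493.6,-195.4,139.5,130)
a=dict(np.load('pics/top1.npz'))['img'];b=snap('top','top10')['img']
for n,(x,y,w,h) in dict(spent=(262,200,42,42),gel=(200,122,32,38),case=(270,72,102,72)).items():
    print(n,'mean diff',np.abs(a[y:y+h,x:x+w].astype(int)-b[y:y+h,x:x+w]).mean().round(1))
print(r.sign_off())
E
```

```text
clock: 23.05
eef_pos: [493.1, -195.5, 138.5]
tcp_rot: [-3.141, -0.001, 2.245]
contact_force: [-4.1, -1.8, -9.2]
opening: 0.147
grasp_force: 60.4
t 23.05 pos [ 493.1 -195.5  138.5] rpy [-1.7996e+02 -5.0000e-02  1.2863e+02] F [-4.1 -1.8 -9.2] M [-0.36  1.17  0.16] grip 60.4 open 0.147
shift mm [-0.2  0.4 -1. ] rot deg [-0.04 -0.05 -1.37] q [-0.38  0.35  1.93 -0.    0.86 -1.05]
spent mean diff 0.8
gel mean diff 0.8
case mean diff 0.5
the job is handed in; nothing more can be done
None
```

I handed the job in at about 23 s with the blue-grip filter pushed into the port, twisted about 84° clockwise and still gripped at about 60 N; the first twist tilted it, so I re-seated it once, its tilt and lock are inferred from camera fits and forces, no verdict came back, and the spent filter, gel bottle and case look unmoved.

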